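# Park the craft iron on its pegged rest

## Robot

A 6-joint arm with a two-finger parallel gripper is mounted at the origin on the work surface. World frame = base frame: x ahead of the robot, y to its left, z up, the work surface at z = 0. Lengths are in m, angles in rad, forces in N, time in s.
With the tool pointing down it reaches from about 0.275 to 0.975 m from the base axis. Payload 8.4 kg.
Tool frame: the origin (TCP) lies at the very end of the fingers, on their centre line; the grasp point (between the pads) lies 19 mm behind it; z points along the fingers, y is the line along which they close (so a half turn about z gives the same grasp; the last joint's range is limited). The gripper opens to 92 mm and grips with 3 to 60 N. Pads are 20 mm wide; open, the fingers measure 128 mm over their backs; the gripper's body (75 mm by 189 mm) begins 69 mm behind the grasp point.
Start: joints at [1.294, 0.353, 1.633, -0, 1.155, -0.002], TCP at [0.17, 0.602, 0.215] pointing down, gripper open.
Joint ranges: [-2.63, 2.63], [-0.92, 2.1], [0.06, 2.66], [-1.3, 4.44], [0, 2.69], [-3.02, 3.02]. Speed limits (rad/s): [2.22, 2.22, 2.79, 3.14, 3.14, 3.14].

## Interface

Orientations are given as a 3x3 rotation matrix whose columns are the frame's x, y, z axes.
In Python, from cell import manip gives the robot as it stands.
- The arm moves only by the tool jog_arm, never from a script. Its arguments are lists of equal length, an entry for each row: "linear": the shift along the world's x, y, z in mm, a list of three; "dr": the turn, a rotation vector about the world's x, y, z in rad, a list of three; "grip": the closure, from 0 (fully open) to 1 (shut). A call has 1 to 10 rows; each row is the pose to reach, as a shift and turn from the pose commanded when the call began; what a row does not reach only later rows make up. A row lasts 1/12 s, in which the tool goes at most 41.7 mm and 7.16 degrees, less where a joint would pass 70% of its speed; a pose out of reach is approached as far as the arm can. A call with a gripper value outside its range is refused whole. The fingers move at their own pace and stop on an object; "squeeze" is the grip in N (left out, the last holds). Time passes only in rows, so rows that repeat a pose let the fingers close. It gives the time, the measured TCP pose, the force and the opening at its end, in the units of the state.
- manip.read_state(): the state, without advancing time (a new reading comes with each control period).
- manip.grab_frame(name): name is "scene" or "top" or "wrist"; returns the picture (480x640x3 uint8, red, green, blue); there is no depth.
- manip.camera_params(name): a dict with "mtx" (3x3 intrinsics, pixels), "R" (3x3) and "t" (3): a world point X has camera coordinates R X + t. Camera axes: x right, y down, z forward; pixel columns grow to the right and rows downward; lengths in m; the calibration is good to about 2 mm. A picture is of the moment at which its call begins: read the wrist's pose just before it. camera_params takes no time and is no camera call; for the wrist camera it gives the pose at the moment of the call.
- manip.sign_off(): hands the job in, once; it reports no verdict.
The state is a dict: "clock": time; "qpos": joint angles; "dq": joint speeds; "tau": joint torques, N m; "eef_pos": TCP position; "ee_rot": TCP orientation; "force": force on the tool from outside, world axes, zero at the start; "ft_torque": the same for the moment, N m; "width": finger opening in m.
Only numpy, scipy, OpenCV 4.12 (cv2) and the standard library are available. Lean on these libraries where they do the work, as an engineer would, in place of code of your own. Each camera call takes 0.05 s, during which the arm holds its last target. There are 200 camera calls.

## Task

The wax-painting session is over. Put the red wax block that was left on the iron rest into the wooden wax tray, then park the mint craft iron on the rest, nose pointing the same way as the pad's outline, with the holes in its ears over the two brass pegs and the sole fully home on the pad. Feel for the pegs and set the iron down gently, without dropping or slamming it, and leave the blue and green blocks on the board where they are.

Things in the scene. Friction and masses are not known exactly. Their poses are not given: they have to be found in the camera images.
- iron: Mint craft iron, black sole, 450 g, 92 mm tall, on the brown board. Origin: centre of the sole's underside, midway between the ear holes; x to the pointed nose, z up. Sole from 56 mm behind to 69 mm ahead, 70 mm wide. An aluminium ear each side: 54 (x) x 28 (y) mm, 12 to 20 mm above the sole's underside, with an upright through hole, 10.7 (x) x 14 (y) mm, at x = 0, y = +52 and -52 mm.
- iron_grip (a point): Centre of the iron's handle bar: bar 90 mm long (iron x), 24 mm wide (iron y), 22 mm tall; its centre is 81 mm above the sole's underside and 8 mm behind the origin. Free space of 40 mm under the bar.
- iron_nose (a point): Point of the sole's nose, 69 mm ahead of the iron's origin.
- rest: White iron rest, fixed, 180 x 150 x 22 mm, origin at the centre of its underside. On it a black iron-shaped pad pointing to +x, and two upright brass pegs at y = +52 and -52 mm, 8 mm wide, tips 30 mm above the pad (slightly bevelled). Both pegs stand on one stiff bar left anywhere from -11 to +11 mm along the rest's x; where is not reported: feel (or look) for it.
- rest_pad (a point): Centre of the pad's top face, 30 mm above the table, 77 mm wide; axes as the rest. The parked iron's origin is at this height, at y = 0, with the same heading, at the x of the peg bar. While the ears stand on the peg tips, the sole is 18 mm above the pad.
- red_block: Red wax block, 24 x 44 x 18 mm (x, y, z), 25 g, lying on the rest's pad between the pegs; origin at the centre of its underside.
- tray_in (a point): Centre of the inner floor of the fixed wooden wax tray, 5 mm above the table. Inside 140 x 180 mm (x, y), walls 5 mm thick, tops 30 mm above the table. Yellow and orange wax blocks (size as the red) lie in its far (+x) half; the near half is free. Tray and rest stand either side of the board, either way round.
- blue_block: Blue wax block, 24 x 44 x 18 mm (x, y, z), origin at the centre of its underside, to be left alone
- green_block: Green wax block, 24 x 44 x 18 mm (x, y, z), origin at the centre of its underside, to be left alone
Mind the look-alikes: they are no part of the job. What is meant by the iron is not orange, and is the smaller of those in its own colour.

How it is judged:
On the way, in this order (a step that is already met when the one before it is completed fails the run):
1. the red block lies in the tray (x of red_block in the frame of tray_in between -0.072 and 0.072 m and y of red_block in the frame of tray_in between -0.092 and 0.092 m and z of red_block in the frame of tray_in below 0.03 m), for 0.2 s.
2. the iron is fully home on the rest (x of iron in the frame of rest_pad between -0.0135 and 0.0135 m and y of iron in the frame of rest_pad between -0.005 and 0.005 m and z of iron in the frame of rest_pad below 0.003 m and angle between the x axis of iron and the x axis of rest, either way round below 0.09 rad and x of iron_nose in the frame of rest_pad above 0.03 m and angle between iron's own z axis and vertical below 0.04 rad), for 0.2 s.
At the end, for the whole second after the job is handed in: Red block at rest inside the tray, under 30 mm above its floor. Iron at rest on the pad over both pegs: sole within 3 mm of the pad, tilt under 0.04 rad, heading within 0.09 rad of the rest's, nose to the pad's point, origin within 13.5 mm (x) and 5 mm (y) of the pad's centre (all of step 1 and all of step 2 and linear speed of each of iron, red_block below 0.02 m/s and angular speed of iron below 0.1 rad/s); the robot touches nothing.
It fails at once if the iron is dropped or slammed onto the rest (faster than 0.5 m/s within 50 mm of the pad) (distance between iron and rest_pad below 0.05 m and linear speed of iron above 0.5 m/s).
It fails at once if the iron is tipped over (angle between iron's own z axis and vertical above 1 rad).
It fails at once if the blue or the green block is moved by more than 30 mm (distance of any of blue_block, green_block from where it was at the start of the episode above 0.03 m).
It also fails if it takes over 72 s, if anything falls off the work surface, if the arm or the gripper's body presses on something with over 40 N, if the wrist force passes 120 N, or if a joint passes its speed limit or range.

## Working session

There is one attempt and no reset: what is moved stays moved. The work goes in short steps, Python scripts to look and compute and a tool call to move; the robot and the scene stay as the last step left them, time stands still between calls to the robot, and variables do not carry over. Pictures are saved under pics/ and viewed, on a budget of 10 in all, crops included, one or two more only if the job needs it, and the job is handed in when it is done.

Besides the shell and the picture viewer there is one more tool, called after "Request:" by a JSON object that holds its "op" and its "data". jog_arm: Moves the arm, as the interface text tells. Its arguments: {"type":"object","properties":{"linear":{"type":"array","items":{"type":"array","items":{"type":"number"}}},"dr":{"type":"array","items":{"type":"array","items":{"type":"number"}}},"grip":{"type":"array","items":{"type":"number"}},"squeeze":{"type":"number"}},"required":["linear","dr","grip"]}

```bash
mkdir -p pics; ls
python3 - <<'E'
from cell import manip
import cv2,numpy as np
s=manip.read_state(); print(s['clock'],s['eef_pos'],s['width'],s['force'])
for n in('top','scene'):
    p=manip.camera_params(n); print(n,np.round(p['mtx'],1).tolist(),np.round(p['R'],3).tolist(),np.round(p['t'],3).tolist())
    cv2.imwrite(f'pics/{n}0.png',manip.grab_frame(n)[:,:,::-1])
E
```

```text
pics
0.0 [0.16945827 0.60108034 0.21387063] 0.09208256178438201 [ 0.13002547 -0.49578941 -0.36381495]
top [[560.6, 0.0, 313.0], [0.0, 560.6, 238.8], [0.0, 0.0, 1.0]] [[0.0, -1.0, 0.005], [-0.985, -0.001, -0.173], [0.173, -0.004, -0.985]] [-0.024, 0.506, 1.185]
scene [[555.3, 0.0, 315.2], [0.0, 555.3, 240.4], [0.0, 0.0, 1.0]] [[0.301, 0.953, -0.015], [0.814, -0.265, -0.517], [-0.497, 0.144, -0.856]] [-0.12, -0.347, 1.329]
```

View pics/top0.png

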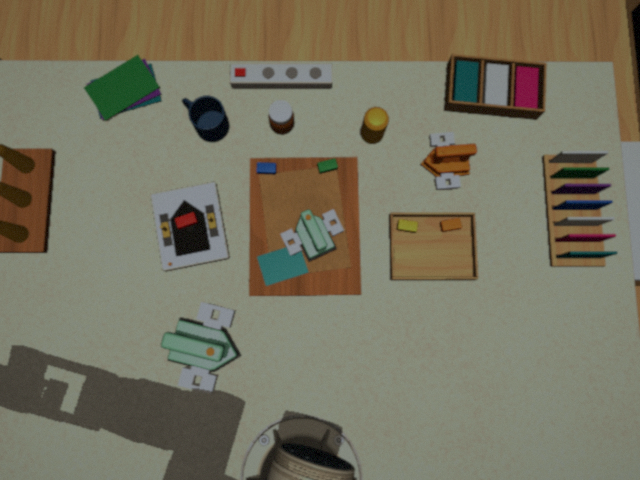

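View pics/scene0.png

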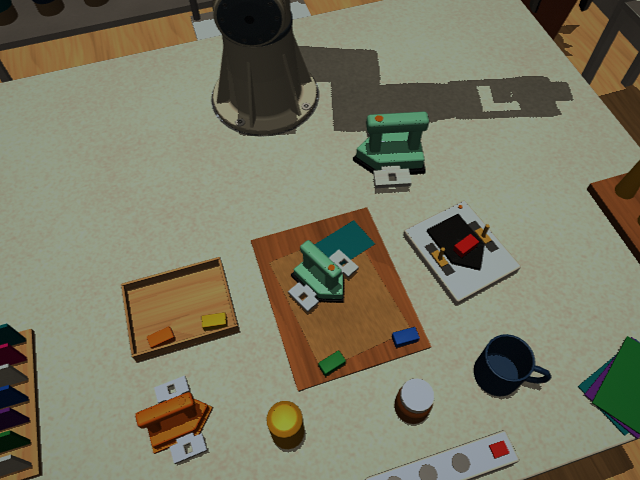

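The top view shows the small mint iron on the board at about (312,233), with ears at (291,241) and (333,222). The rest is at (190,226) with the red block at (186,219), and the tray is at (433,247). The scene view shows the same layout. The large mint iron and the orange iron are decoys. I'll zoom in on the iron and the rest.

Run:
```python
import cv2,numpy as np
a=cv2.imread('pics/top0.png');b=cv2.imread('pics/scene0.png')
c=lambda im,x,y,w,h:cv2.resize(im[y:y+h,x:x+w],(400,300),interpolation=cv2.INTER_CUBIC)
m=np.vstack([np.hstack([c(a,265,195,100,75),c(a,140,175,100,75+0)]),np.hstack([c(b,275,230,100,75),c(b,400,200,120,90)])])
cv2.imwrite('pics/crop1.png',cv2.convertScaleAbs(m,alpha=1.4))
```

```text
(no output)
```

View pics/crop1.png

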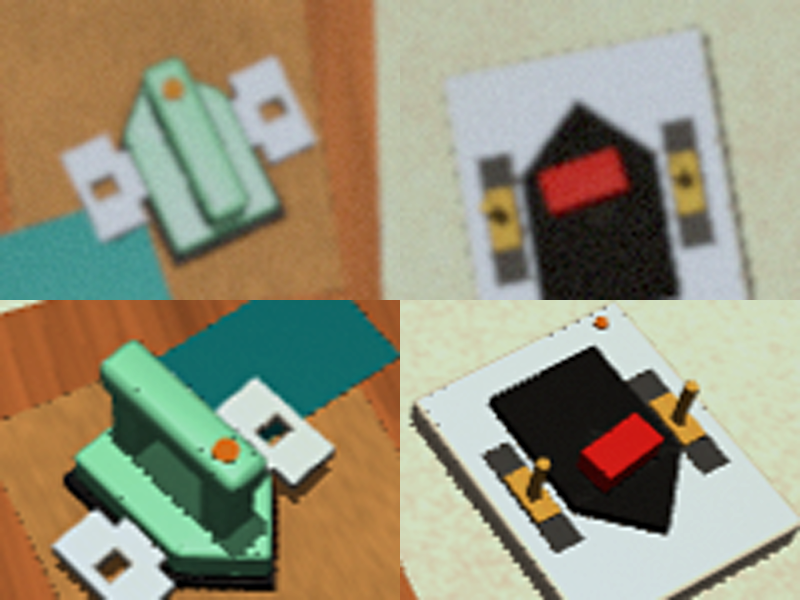

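The iron's nose points to +x and slightly +y, with the orange dot at the nose end. The pad also points roughly +x, and the red block lies on it between the pegs. Next I'll triangulate these points.

```bash
cat > h.py <<'E'
from cell import manip
import cv2,numpy as np
def ray(p,uv):
    R,t=np.array(p['R']),np.array(p['t'])
    d=R.T@np.linalg.inv(p['mtx'])@np.array([*uv,1.]); return -R.T@t,d
def plane(p,uv,z):
    c,d=ray(p,uv); return c+d*(z-c[2])/d[2]
def tri(obs):  # [(params,uv)...] -> point, residual
    A=np.zeros((3,3));b=np.zeros(3);L=[]
    for p,uv in obs:
        c,d=ray(p,uv);d=d/np.linalg.norm(d);M=np.eye(3)-np.outer(d,d);A+=M;b+=M@c;L.append((c,M))
    X=np.linalg.solve(A,b);return X,max(np.linalg.norm(M@(X-c)) for c,M in L)
def proj(p,X):
    x=np.array(p['mtx'])@(np.array(p['R'])@X+np.array(p['t']));return x[:2]/x[2]
def blob(im,lo,hi,box=None):  # HSV range on RGB image; largest contour
    m=cv2.inRange(cv2.cvtColor(im,cv2.COLOR_RGB2HSV),np.array(lo),np.array(hi))
    if box is not None:
        k=np.zeros_like(m);x,y,X,Y=box;k[y:Y,x:X]=255;m&=k
    c=max(cv2.findContours(m,0,2)[0],key=cv2.contourArea);return c
E
python3 - <<'E'
from h import *
T=manip.camera_params('top');S=manip.camera_params('scene')
np.set_printoptions(precision=4,suppress=True)
T_=lambda x,y,ox=265,oy=195:(ox+x/4,oy+y/4)
Si=lambda x,y:(275+x/4,230+(y-300)/4)
Sr=lambda x,y:(400+(x-400)*.3,200+(y-300)*.3)
Tr=lambda x,y:(140+(x-400)/4,175+y/4)
for n,a,b in [('earL',T_(105,188),Si(112,567)),('earR',T_(273,110),Si(273,430)),('dot',T_(172,90),Si(226,450)),
 ('handle back',T_(228,215),Si(125,352)),('pegL',Tr(490,212),Sr(543,463)),('pegR',Tr(676,175),Sr(690,387)),('brassL',Tr(503,218),Sr(530,495)),('brassR',Tr(687,185),Sr(680,415)),
 ('padtip',Tr(577,103),Sr(667,531)),('restcorner NL',Tr(448,75),Sr(655,600)),('restNR',Tr(703,32),Sr(795,525))]:
    X,r=tri([(T,a),(S,b)]);print(n,X,round(r,4))
E
```

```text
earL [ 0.5115 -0.0165 -0.0608] 0.0444
earR [ 0.5393 -0.0304  0.1198] 0.0368
dot [ 0.5424 -0.0132  0.0972] 0.0004
handle back [ 0.4769 -0.0412  0.0911] 0.0012
pegL [0.5262 0.2727 0.0043] 0.0446
pegR [0.552  0.2272 0.1273] 0.0401
brassL [ 0.5289  0.2715 -0.0283] 0.0468
brassR [0.5526 0.2271 0.1009] 0.0411
padtip [0.596  0.2658 0.025 ] 0.0006
restcorner NL [ 0.6149  0.3126 -0.0353] 0.0439
restNR [0.637  0.2259 0.1298] 0.0533
```

In the scene view +y is to the right, so I matched the left and right features the wrong way round. I'll swap them.

Run:
```python
from h import *
T=manip.camera_params('top');S=manip.camera_params('scene')
np.set_printoptions(precision=4,suppress=True)
T_=lambda x,y,ox=265,oy=195:(ox+x/4,oy+y/4)
Si=lambda x,y:(275+x/4,230+(y-300)/4)
Sr=lambda x,y:(400+(x-400)*.3,200+(y-300)*.3)
Tr=lambda x,y:(140+(x-400)/4,175+y/4)
P={}
for n,a,b in [('earL',T_(105,188),Si(273,430)),('earR',T_(273,110),Si(112,567)),
 ('pegL',Tr(490,212),Sr(690,387)),('pegR',Tr(676,175),Sr(543,463)),('brassL',Tr(503,218),Sr(680,415)),('brassR',Tr(687,185),Sr(530,495)),
 ('padtip',Tr(577,103),Sr(667,531)),('restNL',Tr(448,75),Sr(798,528))]:
    X,r=tri([(T,a),(S,b)]);P[n]=X;print(n,X,round(r,4))
for a,b in [('earL','earR'),('brassL','brassR'),('pegL','pegR')]:
    d=P[a]-P[b];print(a,'len',np.linalg.norm(d),'yaw',np.arctan2(d[1],d[0])-np.pi/2,'mid',(P[a]+P[b])/2)
top=cv2.imread('pics/top0.png')[:,:,::-1];sc=cv2.imread('pics/scene0.png')[:,:,::-1]
for nm,im,p,bx in(('top',top,T,(165,200,210,245)),('scene',sc,S,(440,220,500,260))):
    c=blob(im,(0,150,100),(8,255,255),bx);r=cv2.minAreaRect(c);print(nm,r,plane(p,r[0],.048))
    for q in cv2.boxPoints(r): print(plane(p,q,.048))
# tray inner corners from crude pixels in top (wall tops z=.03)
for q in((390,214),(475,213),(476,279),(391,280)): print('tray',plane(T,q,.03))
for q in((122,290),(220,259),(238,327),(133,357)): print('trayS',plane(S,q,.03))
for col,lo,hi in(('yel',(22,150,80),(35,255,255)),('ora',(8,150,80),(20,255,255))):
    c=blob(top,lo,hi,(392,215,475,278));r=cv2.minAreaRect(c);print(col,r,plane(T,r[0],.023))
```

```text
earL [0.5022 0.0245 0.0249] 0.0002
earR [ 0.5469 -0.0694  0.0235] 0.0003
pegL [0.5278 0.3045 0.056 ] 0.0005
pegR [0.5483 0.2038 0.0564] 0.0003
brassL [0.5298 0.3046 0.0285] 0.0005
brassR [0.5495 0.2028 0.0224] 0.0006
padtip [0.596  0.2658 0.025 ] 0.0006
restNL [0.6141 0.3413 0.0172] 0.0007
earL len 0.1040033090679195 yaw 0.4439986071193953 mid [ 0.5245 -0.0225  0.0242]
brassL len 0.10381669998538652 yaw 0.191190869827625 mid [0.5396 0.2537 0.0255]
pegL len 0.10281653981860507 yaw 0.20092392541075976 mid [0.538  0.2541 0.0562]
top ((185.20001220703125, 219.6000213623047), (9.486830711364746, 19.60611915588379), 71.56504821777344) [0.548  0.2572 0.048 ]
[0.5511 0.2811 0.048 ]
[0.5651 0.2407 0.048 ]
[0.5449 0.2334 0.048 ]
[0.531  0.2736 0.048 ]
scene ((466.55999755859375, 243.08001708984375), (11.600000381469727, 20.799999237060547), 53.13010025024414) [0.5465 0.2553 0.048 ]
[0.5428 0.2326 0.048 ]
[0.5272 0.2746 0.048 ]
[0.5501 0.278  0.048 ]
[0.5653 0.2364 0.048 ]
tray [ 0.5652 -0.196   0.03  ]
tray [ 0.5677 -0.3866  0.03  ]
tray [ 0.4194 -0.3814  0.03  ]
tray [ 0.4171 -0.1947  0.03  ]
trayS [ 0.433  -0.3867  0.03  ]
trayS [ 0.4247 -0.1986  0.03  ]
trayS [ 0.5709 -0.1981  0.03  ]
trayS [ 0.5691 -0.385   0.03  ]
yel ((407.0405578613281, 225.2567596435547), (19.892276763916016, 11.014732360839844), 9.462322235107422) [ 0.5409 -0.2347  0.023 ]
ora ((450.7837829589844, 224.2027130126953), (11.836727142333984, 20.54987335205078), 80.53767395019531) [ 0.5435 -0.333   0.023 ]
```

All the sizes check out: ear holes 104 mm apart, pegs 103 to 104 mm apart, tips at z≈0.056, and the red block agrees across both views. The target pad yaw is about 0.196 and the iron's yaw is 0.444. Now I need the tool orientation and wrist camera geometry.

Run:
```python
from h import *
np.set_printoptions(precision=3,suppress=True)
s=manip.read_state();print(s['clock'],s['ee_rot'],s['eef_pos'])
p=manip.camera_params('wrist');R,t=np.array(p['R']),np.array(p['t']);print('cam in tool',np.array(s['ee_rot']).T@(-R.T@t-s['eef_pos']),'cam axes in tool',np.array(s['ee_rot']).T@R.T, p['mtx'])
```

```text
0.1 [[-0.962  0.271 -0.   ]
 [ 0.271  0.962 -0.001]
 [ 0.    -0.001 -1.   ]] [0.169 0.601 0.214]
cam in tool [ 0.067  0.    -0.171] cam axes in tool [[-0.001 -0.97  -0.244]
 [ 1.    -0.001 -0.   ]
 [ 0.    -0.244  0.97 ]] [[383.453   0.    314.874]
 [  0.    383.453 245.917]
 [  0.      0.      1.   ]]
```

Request:
{"op": "jog_arm", "data": {"linear": [[378,-345,-14],[378,-345,-14],[378,-345,-14],[378,-345,-14],[378,-345,-14],[378,-345,-14],[378,-345,-14],[378,-345,-14],[378,-345,-14],[378,-345,-14]], "dr": [[0,0,-0.951],[0,0,-0.951],[0,0,-0.951],[0,0,-0.951],[0,0,-0.951],[0,0,-0.951],[0,0,-0.951],[0,0,-0.951],[0,0,-0.951],[0,0,-0.951]], "grip": [0,0,0,0,0,0,0,0,0,0], "squeeze": 20}}

```text
clock: 0.93
eef_pos: [0.4783, 0.319, 0.203]
ee_rot: [[-0.338, 0.941, -0.0], [0.941, 0.338, -0.0], [-0.0, -0.0, -1.0]]
force: [0.6, 1.4, -0.1]
width: 0.0919
```

```bash
cat >> h.py <<'E'
import pickle
def snap(n):
    p=manip.camera_params('wrist');im=manip.grab_frame('wrist');pickle.dump((p,im),open(f'pics/{n}.pkl','wb'));cv2.imwrite(f'pics/{n}.png',im[:,:,::-1])
E
python3 -c "from h import *;snap('w1')"
```

Request:
{"op": "jog_arm", "data": {"linear": [[40,-30,-10],[69,-64,-53],[69,-64,-53],[69,-64,-53],[69,-64,-53]], "dr": [[0,0,0],[0,0,0],[0,0,0],[0,0,0],[0,0,0]], "grip": [0.3,0.3,0.3,0.3,0.3]}}

```text
clock: 1.4
eef_pos: [0.5457, 0.2558, 0.1488]
ee_rot: [[-0.336, 0.942, -0.003], [0.942, 0.336, -0.001], [-0.0, -0.003, -1.0]]
force: [0.3, -0.1, 0.7]
width: 0.0645
```

```bash
python3 -c "
from h import *;snap('w2')
a=cv2.imread('pics/w1.png');b=cv2.imread('pics/w2.png');cv2.imwrite('pics/w12.png',np.hstack([cv2.resize(a,(400,300)),cv2.resize(b,(400,300))]))
s=manip.read_state();print(s['eef_pos'],s['width'])"
```

```text
[0.5457727  0.25684594 0.14992945] 0.06435279779330143
```

View pics/w12.png

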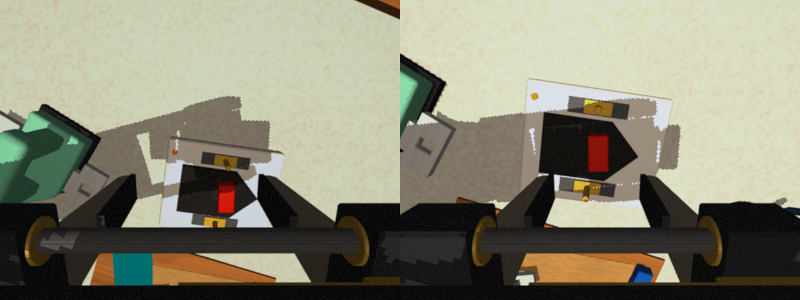

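Both wrist views show the red block. In full-resolution pixels it's at about (362,313) in w1 and (317,245) in w2. The pegs and brass bars are visible too.

Run:
```python
from h import *
np.set_printoptions(precision=4,suppress=True)
o=[]
for n,bx in(('w1',(330,270,400,350)),('w2',(280,200,360,290))):
    p,im=pickle.load(open(f'pics/{n}.pkl','rb'))
    c=blob(im,(0,150,140 if n=='w1' else 60),(8,255,255),bx)
    r=cv2.minAreaRect(c);q=cv2.boxPoints(r);print(n,r);o.append((p,r[0]))
    print(np.array([plane(p,x,.048) for x in q]),plane(p,r[0],.048))
print(tri(o)); s=manip.read_state();print(proj(manip.camera_params('wrist'),s['eef_pos']))
```

```text
w1 ((361.5, 321.5), (35.0, 25.0), 90.0)
[[0.5316 0.2648 0.048 ]
 [0.5531 0.2725 0.048 ]
 [0.5661 0.2399 0.048 ]
 [0.5441 0.232  0.048 ]] [0.5487 0.2525 0.048 ]
w2 ((316.9999694824219, 244.0), (31.999996185302734, 59.99999237060547), 0.0)
[[0.544  0.2315 0.048 ]
 [0.5292 0.2741 0.048 ]
 [0.5508 0.2818 0.048 ]
 [0.5664 0.2395 0.048 ]] [0.5474 0.2572 0.048 ]
(array([0.5453, 0.2595, 0.0627]), np.float64(0.001366248418413409))
[312.8195 296.3391]
```

Request:
{"op": "jog_arm", "data": {"linear": [[1.5,0,-40],[1.5,0,-75],[1.5,0,-95],[1.5,0,-108],[1.5,0,-114],[1.5,0,-114]], "dr": [[0,0,0],[0,0,0],[0,0,0],[0,0,0],[0,0,0],[0,0,0]], "grip": [0.3,0.3,0.3,0.3,0.3,0.3]}}

```text
clock: 1.95
eef_pos: [0.5473, 0.2576, 0.0361]
ee_rot: [[-0.339, 0.941, -0.0], [0.941, 0.339, -0.0], [0.0, -0.0, -1.0]]
force: [-0.4, 0.3, 0.9]
width: 0.0644
```

Request:
{"op": "jog_arm", "data": {"linear": [[0,0,0],[0,0,0],[0,0,0],[0,0,0],[0,0,0],[0,0,0]], "dr": [[0,0,0],[0,0,0],[0,0,0],[0,0,0],[0,0,0],[0,0,0]], "grip": [1,1,1,1,1,1], "squeeze": 15}}

```text
clock: 2.45
eef_pos: [0.548, 0.2568, 0.0366]
ee_rot: [[-0.338, 0.941, 0.001], [0.941, 0.338, 0.0], [0.0, 0.001, -1.0]]
force: [-0.1, -0.2, -0.0]
width: 0.0262
```

Request:
{"op": "jog_arm", "data": {"linear": [[0,0,0],[0,0,0],[0,0,15],[0,0,40],[0,0,80],[0,0,110]], "dr": [[0,0,0],[0,0,0],[0,0,0],[0,0,0],[0,0,0],[0,0,0]], "grip": [1,1,1,1,1,1]}}

```text
clock: 2.95
eef_pos: [0.5477, 0.2567, 0.1479]
ee_rot: [[-0.338, 0.941, -0.0], [0.941, 0.338, -0.0], [-0.0, -0.0, -1.0]]
force: [1.6, -0.2, 0.1]
width: 0.0235
```

Request:
{"op": "jog_arm", "data": {"linear": [[-93,-547,10],[-93,-547,10],[-93,-547,10],[-93,-547,10],[-93,-547,10],[-93,-547,10],[-93,-547,10],[-93,-547,10],[-93,-547,10],[-93,-547,10]], "dr": [[0,0,-0.345],[0,0,-0.345],[0,0,-0.345],[0,0,-0.345],[0,0,-0.345],[0,0,-0.345],[0,0,-0.345],[0,0,-0.345],[0,0,-0.345],[0,0,-0.345]], "grip": [1,1,1,1,1,1,1,1,1,1]}}

```text
clock: 3.78
eef_pos: [0.4771, -0.1558, 0.1538]
ee_rot: [[-0.0, 1.0, 0.0], [1.0, 0.0, -0.0], [-0.0, 0.0, -1.0]]
force: [-0.6, 0.0, 0.0]
width: 0.0239
```

Request:
{"op": "jog_arm", "data": {"linear": [[-22,-132,0],[-22,-132,0],[-22,-132,0],[-22,-132,-30],[-22,-132,-70],[-22,-132,-105],[-22,-132,-125],[-22,-132,-135],[-22,-132,-139],[-22,-132,-139]], "dr": [[0,0,0],[0,0,0],[0,0,0],[0,0,0],[0,0,0],[0,0,0],[0,0,0],[0,0,0],[0,0,0],[0,0,0]], "grip": [1,1,1,1,1,1,1,1,1,1]}}

```text
clock: 4.62
eef_pos: [0.4559, -0.2859, 0.0145]
ee_rot: [[-0.0, 1.0, -0.001], [1.0, 0.0, 0.0], [0.0, -0.001, -1.0]]
force: [0.1, 0.6, -0.3]
width: 0.0243
```

Request:
{"op": "jog_arm", "data": {"linear": [[8,0,0],[15,0,0],[15,0,-2],[15,0,-2],[15,0,-2],[15,0,-2],[15,0,20],[15,0,60],[15,0,100],[15,0,140]], "dr": [[0,0,0],[0,0,0],[0,0,0],[0,0,0],[0,0,0],[0,0,0],[0,0,0],[0,0,0],[0,0,0],[0,0,0]], "grip": [1,1,1,0.58,0.58,0.58,0.58,0.58,0.58,0.3]}}

```text
clock: 5.45
eef_pos: [0.4701, -0.2856, 0.1561]
ee_rot: [[0.0, 1.0, -0.001], [1.0, -0.0, 0.001], [0.001, -0.001, -1.0]]
force: [0.1, -0.8, -0.4]
width: 0.0437
```

Run:
```python
from h import *
im=manip.grab_frame('top');T=manip.camera_params('top')
cv2.imwrite('pics/top1.png',im[:,:,::-1])
try:
    c=blob(im,(0,150,80),(7,255,255),(385,210,480,285));r=cv2.minAreaRect(c);print(r,plane(T,r[0],.023))
except Exception as e: print(e)
snap('w3')
c=pickle.load(open('pics/w3.pkl','rb'));r=cv2.minAreaRect(blob(c[1],(0,150,60),(7,255,255)));print(r,plane(c[0],r[0],.023))
```

```text
((425.0, 254.5), (9.0, 6.0), 90.0) [ 0.47469485 -0.27269496  0.023     ]
((313.0, 231.0), (52.0, 28.0), 90.0) [ 0.47452667 -0.28630714  0.023     ]
```

Both views put the red block in the tray, at about (0.4745,-0.286). On to the iron.

Request:
{"op": "jog_arm", "data": {"linear": [[0,0,40],[47,260,45],[47,260,45],[47,260,45],[47,260,45],[47,260,45],[47,260,45],[47,260,45],[47,260,45],[47,260,45]], "dr": [[0,0,-0.1],[0,0,-1.127],[0,0,-1.127],[0,0,-1.127],[0,0,-1.127],[0,0,-1.127],[0,0,-1.127],[0,0,-1.127],[0,0,-1.127],[0,0,-1.127]], "grip": [0.3,0.3,0.3,0.3,0.3,0.3,0.3,0.3,0.3,0.3]}}

```text
clock: 6.38
eef_pos: [0.5177, -0.0237, 0.1991]
ee_rot: [[0.904, 0.427, -0.001], [0.427, -0.904, 0.0], [-0.0, -0.001, -1.0]]
force: [0.5, -0.1, 0.1]
width: 0.0644
```

Run:
```python
from h import *
s=manip.read_state();print(s['eef_pos'],s['ee_rot'][:,1] if hasattr(s['ee_rot'],'shape') else s['ee_rot']); snap('w4')
a=cv2.imread('pics/w3.png');b=cv2.imread('pics/w4.png');cv2.imwrite('pics/w34.png',np.hstack([cv2.resize(a,(240,180)).repeat(1,0) if 0 else cv2.copyMakeBorder(cv2.resize(a,(200,150)),0,270,0,0,0),cv2.resize(b,(560,420))]))
```

```text
[ 0.51767685 -0.02367952  0.19912469] [ 4.26569067e-01 -9.04454821e-01 -5.54830669e-04]
```

View pics/w34.png

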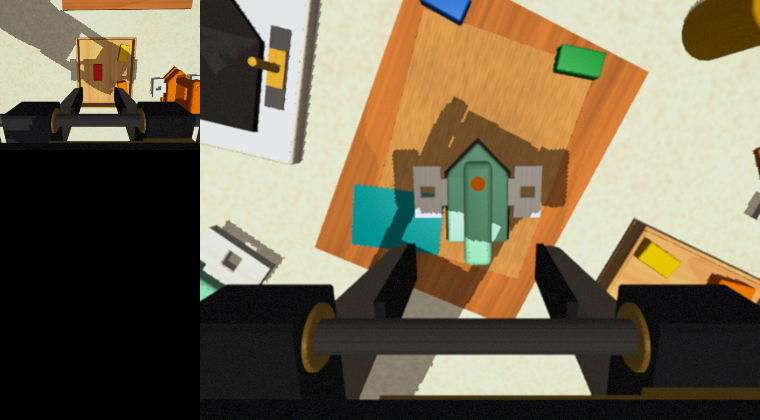

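w3 confirms the red block is inside the tray. w4 shows the iron's axis lined up with the tool, the ear holes at full-resolution (260.6,217) and (375,217), and the dot at (317.7,210). I'll measure the iron's grasp from w4 and the initial top and scene views.

Run:
```python
from h import *
np.set_printoptions(precision=4,suppress=True)
T=manip.camera_params('top');S=manip.camera_params('scene');p,im=pickle.load(open('pics/w4.pkl','rb'))
g=cv2.cvtColor(im,cv2.COLOR_RGB2GRAY)
def hole(u,v):  # dark centroid-by-threshold: brown seen through the hole, ear is grey -> use saturation
    h=cv2.cvtColor(im,cv2.COLOR_RGB2HSV)[v-12:v+13,u-12:u+13,1].astype(np.uint8)
    t,m=cv2.threshold(h,0,255,cv2.THRESH_OTSU);c=max(cv2.findContours(m,0,2)[0],key=cv2.contourArea);r=cv2.boundingRect(c)
    return (u-12+r[0]+(r[2]-1)/2,v-12+r[1]+(r[3]-1)/2),r
hl,rl=hole(261,217);hr,rr=hole(375,217);print(hl,rl,hr,rr)
d=cv2.minEnclosingCircle(blob(im,(5,180,60),(14,255,255),(300,195,335,225)));print('dot',d)
P=[]
for n,a,b,c in(('L',hl,(291.2,242),(343.2,262.5)),('R',hr,(333.2,222.5),(303,296.7)),('dot',d[0],(308,217.5),(331.5,267.5))):
    X,r=tri([(p,a),(T,b),(S,c)]);print(n,X,r,'wrist only at z:',plane(p,a,.0245 if n!='dot' else .097));P.append(X)
for A,B in((P[0],P[1]),(plane(p,hl,.0245),plane(p,hr,.0245))):
    v=A-B;yaw=np.arctan2(-v[0],v[1]);m=(A+B)/2;print('yaw',yaw,'len',np.linalg.norm(v),'mid',m,'grip',m[:2]-.008*np.array([np.cos(yaw),np.sin(yaw)]))
s=manip.read_state();print(s['eef_pos'])
```

```text
(260.5, 218.5) (5, 9, 14, 10) (373.5, 218.5) (4, 9, 14, 10)
dot ((317.25, 209.75), 7.850259304046631)
L [0.5027 0.0244 0.0244] 0.0011121678431420799 wrist only at z: [0.5039 0.0241 0.0245]
R [ 0.5472 -0.0694  0.0237] 0.0005823458545545528 wrist only at z: [ 0.5478 -0.0693  0.0245]
dot [ 0.5428 -0.0135  0.0975] 0.0008346182143478497 wrist only at z: [ 0.5433 -0.0142  0.097 ]
yaw 0.4425359040544776 len 0.10378003751176677 mid [ 0.5249 -0.0225  0.0241] grip [ 0.5177 -0.0259]
yaw 0.44015270197192247 len 0.10321197881473869 mid [ 0.5258 -0.0226  0.0245] grip [ 0.5186 -0.026 ]
[ 0.5175 -0.0247  0.1991]
```

Request:
{"op": "jog_arm", "data": {"linear": [[0.5,-1.5,-40],[0.5,-1.5,-80],[0.5,-1.5,-110],[0.5,-1.5,-125],[0.5,-1.5,-132],[0.5,-1.5,-132],[0.5,-1.5,-132]], "dr": [[0,0,0],[0,0,0],[0,0,0],[0,0,0],[0,0,0],[0,0,0],[0,0,0]], "grip": [0.3,0.3,0.3,0.3,0.3,0.3,0.3]}}

```text
clock: 7.02
eef_pos: [0.5186, -0.0277, 0.068]
ee_rot: [[0.903, 0.43, 0.0], [0.43, -0.903, 0.0], [0.0, 0.0, -1.0]]
force: [-0.1, 0.4, -0.1]
width: 0.0641
```

Request:
{"op": "jog_arm", "data": {"linear": [[0,0,0],[0,0,0],[0,0,0],[0,0,0],[0,0,0],[0,0,0],[0,0,0],[0,0,0]], "dr": [[0,0,0],[0,0,0],[0,0,0],[0,0,0],[0,0,0],[0,0,0],[0,0,0],[0,0,0]], "grip": [1,1,1,1,1,1,1,1], "squeeze": 45}}

```text
clock: 7.68
eef_pos: [0.5182, -0.0273, 0.0677]
ee_rot: [[0.903, 0.429, -0.0], [0.429, -0.903, 0.0], [-0.0, -0.0, -1.0]]
force: [-1.0, 2.9, 2.4]
width: 0.0237
```

Request:
{"op": "jog_arm", "data": {"linear": [[0,0,3],[0,0,8],[0,0,20],[0,0,45],[0,0,75],[0,0,100],[0,0,110],[0,0,110]], "dr": [[0,0,0],[0,0,0],[0,0,0],[0,0,0],[0,0,0],[0,0,0],[0,0,0],[0,0,0]], "grip": [1,1,1,1,1,1,1,1]}}

```text
clock: 8.35
eef_pos: [0.52, -0.0276, 0.1801]
ee_rot: [[0.903, 0.429, 0.005], [0.429, -0.903, -0.0], [0.004, 0.002, -1.0]]
force: [0.5, -0.7, -3.9]
width: 0.0235
```

Run:
```python
from h import *
s=manip.read_state();print(s['clock'],s['eef_pos'],s['force'],s['ft_torque'],s['width'])
snap('w5');b=cv2.imread('pics/w5.png');a=cv2.imread('pics/w2.png')
x=cv2.resize(a[120:340,200:440],(480,440),interpolation=cv2.INTER_CUBIC)
x=cv2.convertScaleAbs(x,alpha=1.3);y=cv2.resize(b,(320,240))
cv2.imwrite('pics/v6.png',np.hstack([x,cv2.copyMakeBorder(y,0,200,0,0,0)]))
```

```text
8.35 [ 0.51997547 -0.02762416  0.18005652] [ 0.5059113  -0.73601429 -3.92316084] [-0.08147193  0.00733878 -0.00939072] 0.023471516139849113
```

View pics/v6.png

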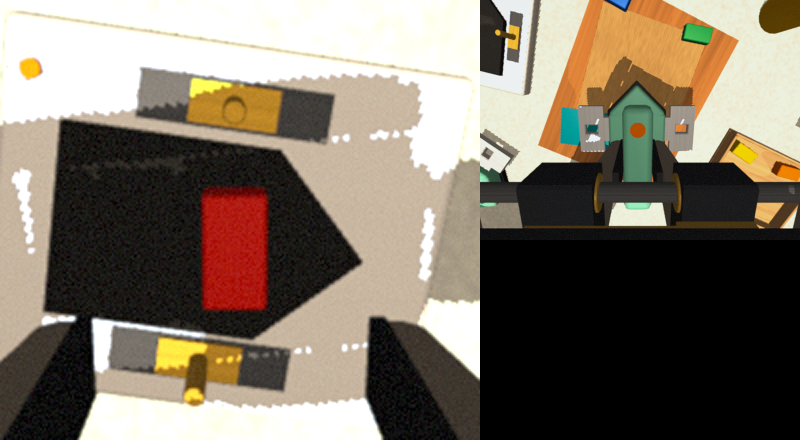

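The wrist crop shows the left peg end-on at full-resolution (317,175) and the right peg's tip at (297,318.5). The pad nose is at (380,251). The iron now hangs straight in the gripper and wasn't moved by the grasp.

Run:
```python
from h import *
np.set_printoptions(precision=4,suppress=True)
p,_=pickle.load(open('pics/w2.pkl','rb'));f=lambda x,y:(200+x/2-.25,120+y/2-.25)
T=manip.camera_params('top');S=manip.camera_params('scene')
Sr=lambda x,y:(400+(x-400)*.3,200+(y-300)*.3)
Tr=lambda x,y:(140+(x-400)/4,175+y/4)
L=plane(p,f(234,109),.060);R=plane(p,f(194,397),.060)
L3=tri([(p,f(234,109)),(T,Tr(490,212)),(S,Sr(690,387))]);R3=tri([(p,f(194,397)),(T,Tr(676,175)),(S,Sr(543,463))])
print('tips',L,R,L3,R3)
bl=plane(p,f(235,105),.0265);br=plane(p,f(199,359),.0265);print('brass',bl,br)
def mid(A,B,n):
    v=A-B;print(n,'len',np.linalg.norm(v),'yaw',np.arctan2(-v[0],v[1]),'mid',(A+B)/2)
mid(L,R,'tips w');mid(L3[0],R3[0],'tips tri');mid(bl,br,'brass')
q={n:plane(p,f(*x),.030) for n,x in dict(BL=(62,120),BR=(45,312),N=(361,262),SL=(280,150),SR=(253,338)).items()}
print(q)
for a,b in(('SL','BL'),('SR','BR')):
    v=q[a]-q[b];print('pad side yaw',np.arctan2(v[1],v[0]),np.linalg.norm(v))
print('width',np.linalg.norm(q['BL']-q['BR']))
bm=(q['BL']+q['BR'])/2;v=q['N']-bm;print('centreline yaw',np.arctan2(v[1],v[0]),'len',np.linalg.norm(v))
u=v[:2]/np.linalg.norm(v[:2]);n=np.array([-u[1],u[0]])
for A,B in((L,R),(L3[0],R3[0]),(bl,br)):
    m=((A+B)/2)[:2]-bm[:2];print('peg mid wrt pad back: along',m@u,'lat',m@n)
# iron in hand
p5,im=pickle.load(open('pics/w5.pkl','rb'))
s=manip.read_state();print(s['eef_pos'],s['ee_rot'])
```

```text
tips [0.5301 0.305  0.06  ] [0.5513 0.2021 0.06  ] (array([0.5287, 0.3045, 0.0563]), np.float64(0.0015704645864262428)) (array([0.5496, 0.2026, 0.0596]), np.float64(0.002065318025457231))
brass [0.5307 0.3046 0.0265] [0.5513 0.2034 0.0265]
tips w len 0.10512196493293258 yaw 0.20318472905307317 mid [0.5407 0.2536 0.06  ]
tips tri len 0.10409539079159176 yaw 0.20257493958842537 mid [0.5391 0.2536 0.0579]
brass len 0.10321316988099728 yaw 0.20049032366520614 mid [0.541  0.254  0.0265]
{'BL': array([0.4716, 0.2779, 0.03  ]), 'BR': array([0.4867, 0.2031, 0.03  ]), 'N': array([0.5974, 0.2645, 0.03  ]), 'SL': array([0.5522, 0.2948, 0.03  ]), 'SR': array([0.5684, 0.2207, 0.03  ])}
pad side yaw 0.20632954469237566 0.08241140168122546
pad side yaw 0.2117009433294774 0.08356461483955066
width 0.0763012685392908
centreline yaw 0.20029020236452702 len 0.12062067693714448
peg mid wrt pad back: along 0.06295347332375993 lat 0.0005608655703949127
peg mid wrt pad back: along 0.06138640886454918 lat 0.0008719977585538044
peg mid wrt pad back: along 0.06330433322078097 lat 0.0009585848888225558
[ 0.5188 -0.0275  0.1781] [[ 0.9031  0.4294  0.0018]
 [ 0.4294 -0.9031 -0.0002]
 [ 0.0015  0.001  -1.    ]]
```

Request:
{"op": "jog_arm", "data": {"linear": [[1,20,0],[3,52,0],[4,90,0],[6,130,0],[8,170,0],[10,207,0],[11,240,0],[12,263,0],[13,275,0],[13,279.5,0]], "dr": [[0,0,-0.02],[0,0,-0.045],[0,0,-0.08],[0,0,-0.115],[0,0,-0.15],[0,0,-0.18],[0,0,-0.21],[0,0,-0.23],[0,0,-0.242],[0,0,-0.242]], "grip": [1,1,1,1,1,1,1,1,1,1]}}

```text
clock: 9.23
eef_pos: [0.5302, 0.2537, 0.1751]
ee_rot: [[0.979, 0.202, -0.003], [0.202, -0.979, -0.001], [-0.003, 0.0, -1.0]]
force: [-0.8, -1.0, -4.8]
width: 0.0236
```

Request:
{"op": "jog_arm", "data": {"linear": [[0,0,-5],[0,0,-15],[0,0,-25],[0,0,-30],[0,0,-30]], "dr": [[0,0,0],[0,0,0],[0,0,0],[0,0,0],[0,0,0]], "grip": [1,1,1,1,1]}}

```text
clock: 9.65
eef_pos: [0.5302, 0.2505, 0.1455]
ee_rot: [[0.98, 0.199, -0.003], [0.199, -0.98, -0.002], [-0.003, 0.001, -1.0]]
force: [-0.9, -1.1, -4.1]
width: 0.0237
```

Run:
```python
from h import *
np.set_printoptions(precision=4,suppress=True)
s=manip.read_state();print(s['clock'],s['eef_pos'],s['ee_rot'],s['force'],s['ft_torque'],s['width'])
snap('w6');a=cv2.imread('pics/w6.png');b=manip.grab_frame('scene')[:,:,::-1];t=manip.grab_frame('top')[:,:,::-1]
cv2.imwrite('pics/s6.png',b);cv2.imwrite('pics/t6.png',t)
c=lambda im,x,y,w,h:cv2.resize(im[y:y+h,x:x+w],(400,300),interpolation=cv2.INTER_CUBIC)
cv2.imwrite('pics/v7.png',np.vstack([np.hstack([c(a,160,160,320,240),c(b,400,150,140,105)]),np.hstack([c(t,130,170,120,90),np.zeros((300,400,3),np.uint8)])]))
```

```text
9.65 [0.5302 0.2505 0.1455] [[ 0.9799  0.1994 -0.0032]
 [ 0.1994 -0.9799 -0.0016]
 [-0.0035  0.0009 -1.    ]] [-0.8992 -1.1071 -4.1021] [0.0016 0.1373 0.0056] 0.023685651375970004
```

View pics/v7.png

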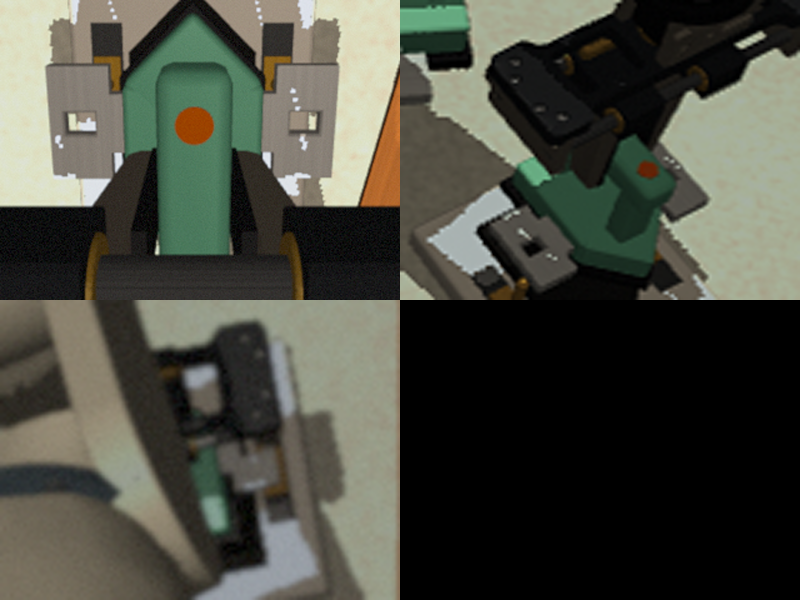

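The wrist crop shows the ear holes of the held iron at full-resolution (225.6,257.6) and (402.4,257.6). The iron is level and lines up with the brass bars seen ahead.

Run:
```python
from h import *
np.set_printoptions(precision=4,suppress=True)
p,im=pickle.load(open('pics/w6.pkl','rb'))
z=.1455-.0632+.020
A,B=plane(p,(225.6,257.6),z),plane(p,(402.4,257.6),z);v=A-B
print(A,B,'len',np.linalg.norm(v),'yaw',np.arctan2(-v[0],v[1]),'mid',(A+B)/2,'target peg mid (wrist) .5407 .2536 yaw .202')
```

```text
[0.5282 0.3026 0.1023] [0.5486 0.2019 0.1023] len 0.10266819050111627 yaw 0.1998264707287178 mid [0.5384 0.2522 0.1023] target peg mid (wrist) .5407 .2536 yaw .202
```

Request:
{"op": "jog_arm", "data": {"linear": [[2,1.5,-5],[2,1.5,-13],[2,1.5,-20],[2,1.5,-26],[2,1.5,-30],[2,1.5,-30],[2,1.5,-30]], "dr": [[0,0,0],[0,0,0],[0,0,0],[0,0,0],[0,0,0],[0,0,0],[0,0,0]], "grip": [1,1,1,1,1,1,1]}}

```text
clock: 10.38
eef_pos: [0.5332, 0.2535, 0.1173]
ee_rot: [[0.98, 0.2, -0.001], [0.2, -0.98, -0.0], [-0.001, 0.0, -1.0]]
force: [-0.4, 1.0, -4.8]
width: 0.0236
```

Request:
{"op": "jog_arm", "data": {"linear": [[0,0,-1],[0,0,-2],[0,0,-3],[0,0,-4],[0,0,-5],[0,0,-6],[0,0,-7],[0,0,-7]], "dr": [[0,0,0],[0,0,0],[0,0,0],[0,0,0],[0,0,0],[0,0,0],[0,0,0],[0,0,0]], "grip": [1,1,1,1,1,1,1,1]}}

```text
clock: 11.05
eef_pos: [0.5333, 0.2535, 0.1105]
ee_rot: [[0.98, 0.2, -0.0], [0.2, -0.98, -0.0], [-0.0, 0.0, -1.0]]
force: [0.4, -0.4, -4.5]
width: 0.0235
```

Request:
{"op": "jog_arm", "data": {"linear": [[0,0,-0.5],[0,0,-1],[0,0,-1.5],[0,0,-2],[0,0,-2.5],[0,0,-3],[0,0,-3]], "dr": [[0,0,0],[0,0,0],[0,0,0],[0,0,0],[0,0,0],[0,0,0],[0,0,0]], "grip": [1,1,1,1,1,1,1]}}

```text
clock: 11.63
eef_pos: [0.5334, 0.2535, 0.1076]
ee_rot: [[0.98, 0.2, -0.0], [0.2, -0.98, -0.0], [-0.0, 0.0, -1.0]]
force: [-0.0, -0.2, -3.9]
width: 0.0236
```

Request:
{"op": "jog_arm", "data": {"linear": [[0,0,-0.7],[0,0,-1.4],[0,0,-2.1],[0,0,-2.8],[0,0,-3.5],[0,0,-4],[0,0,-4]], "dr": [[0,0,0],[0,0,0],[0,0,0],[0,0,0],[0,0,0],[0,0,0],[0,0,0]], "grip": [1,1,1,1,1,1,1]}}

```text
clock: 12.22
eef_pos: [0.5333, 0.2535, 0.1035]
ee_rot: [[0.98, 0.2, -0.0], [0.2, -0.98, -0.0], [-0.0, 0.0, -1.0]]
force: [-0.4, -0.0, -4.1]
width: 0.0234
```

There's no contact force 7.7 mm below the peg-tip height, so the pegs are in the holes. I'll keep going down gently.

Request:
{"op": "jog_arm", "data": {"linear": [[0,0,-1],[0,0,-2],[0,0,-3],[0,0,-4],[0,0,-5],[0,0,-6],[0,0,-7],[0,0,-8],[0,0,-8]], "dr": [[0,0,0],[0,0,0],[0,0,0],[0,0,0],[0,0,0],[0,0,0],[0,0,0],[0,0,0],[0,0,0]], "grip": [1,1,1,1,1,1,1,1,1]}}

```text
clock: 12.97
eef_pos: [0.5333, 0.2535, 0.0954]
ee_rot: [[0.98, 0.2, -0.0], [0.2, -0.98, -0.0], [-0.0, 0.0, -1.0]]
force: [0.6, -0.1, -4.2]
width: 0.024
```

Request:
{"op": "jog_arm", "data": {"linear": [[0,0,-0.4],[0,0,-0.8],[0,0,-1.2],[0,0,-1.6],[0,0,-2],[0,0,-2]], "dr": [[0,0,0],[0,0,0],[0,0,0],[0,0,0],[0,0,0],[0,0,0]], "grip": [1,1,1,1,1,1]}}

```text
clock: 13.47
eef_pos: [0.5333, 0.2535, 0.0936]
ee_rot: [[0.98, 0.2, -0.0], [0.2, -0.98, -0.0], [-0.0, 0.0, -1.0]]
force: [0.3, -0.0, -4.2]
width: 0.0236
```

Request:
{"op": "jog_arm", "data": {"linear": [[0,0,-0.3],[0,0,-0.6],[0,0,-0.9],[0,0,-1.2],[0,0,-1.2]], "dr": [[0,0,0],[0,0,0],[0,0,0],[0,0,0],[0,0,0]], "grip": [1,1,1,1,1]}}

```text
clock: 13.88
eef_pos: [0.5334, 0.2536, 0.0927]
ee_rot: [[0.98, 0.2, 0.0], [0.2, -0.98, 0.0], [0.0, -0.0, -1.0]]
force: [-1.3, 0.5, -0.8]
width: 0.0236
```

The weight has gone onto the pad at TCP z = 0.0927, against an expected 0.0932. I'll release, then retreat straight up.

Request:
{"op": "jog_arm", "data": {"linear": [[0,0,-0.3],[0,0,-0.3],[0,0,-0.3],[0,0,-0.3],[0,0,-0.3],[0,0,-0.3],[0,0,-0.3],[0,0,-0.3]], "dr": [[0,0,0],[0,0,0],[0,0,0],[0,0,0],[0,0,0],[0,0,0],[0,0,0],[0,0,0]], "grip": [1,0.7,0.6,0.5,0.5,0.5,0.5,0.5]}}

```text
clock: 14.55
eef_pos: [0.5334, 0.2536, 0.0922]
ee_rot: [[0.98, 0.2, 0.0], [0.2, -0.98, 0.0], [0.0, -0.0, -1.0]]
force: [-0.6, 0.1, -0.5]
width: 0.0461
```

Request:
{"op": "jog_arm", "data": {"linear": [[0,0,5],[0,0,15],[0,0,35],[0,0,70],[0,0,110],[0,0,150],[0,0,180],[0,0,180]], "dr": [[0,0,0],[0,0,0],[0,0,0],[0,0,0],[0,0,0],[0,0,0],[0,0,0],[0,0,0]], "grip": [0.5,0.5,0.5,0.5,0.5,0.5,0.5,0.5]}}

```text
clock: 15.22
eef_pos: [0.5365, 0.255, 0.2805]
ee_rot: [[0.98, 0.2, 0.01], [0.2, -0.98, 0.005], [0.011, -0.003, -1.0]]
force: [0.2, 0.5, 0.2]
width: 0.0458
```

Request:
{"op": "jog_arm", "data": {"linear": [[-40,30,0],[-80,60,0],[-120,90,0],[-160,120,0],[-200,150,0],[-230,180,0],[-250,210,0],[-250,210,0]], "dr": [[0,0,0],[0,0,0],[0,0,0],[0,0,0],[0,0,0],[0,0,0],[0,0,0],[0,0,0]], "grip": [0.5,0.5,0.5,0.5,0.5,0.5,0.5,0.5]}}

```text
clock: 15.88
eef_pos: [0.2812, 0.4648, 0.273]
ee_rot: [[0.98, 0.201, 0.0], [0.201, -0.98, 0.001], [0.0, -0.001, -1.0]]
force: [0.6, -1.1, 0.0]
width: 0.0459
```

Run:
```python
from h import *
s=manip.read_state();print(s['clock'],s['eef_pos'],s['force'],s['width'])
b=manip.grab_frame('scene')[:,:,::-1];t=manip.grab_frame('top')[:,:,::-1]
cv2.imwrite('pics/s8.png',b);cv2.imwrite('pics/t8.png',t)
c=lambda im,x,y,w,h:cv2.resize(im[y:y+h,x:x+w],(400,300),interpolation=cv2.INTER_CUBIC)
cv2.imwrite('pics/v8.png',cv2.convertScaleAbs(np.vstack([np.hstack([c(b,400,190,120,90),c(b,100,180,400,300)]),np.hstack([c(t,130,170,120,90),c(t,100,100,400,300)])]),alpha=1.2))
```

```text
15.8833 [0.28119108 0.46483296 0.27297404] [ 0.58450574 -1.1477004   0.00605883] 0.045869128914531244
```

View pics/v8.png

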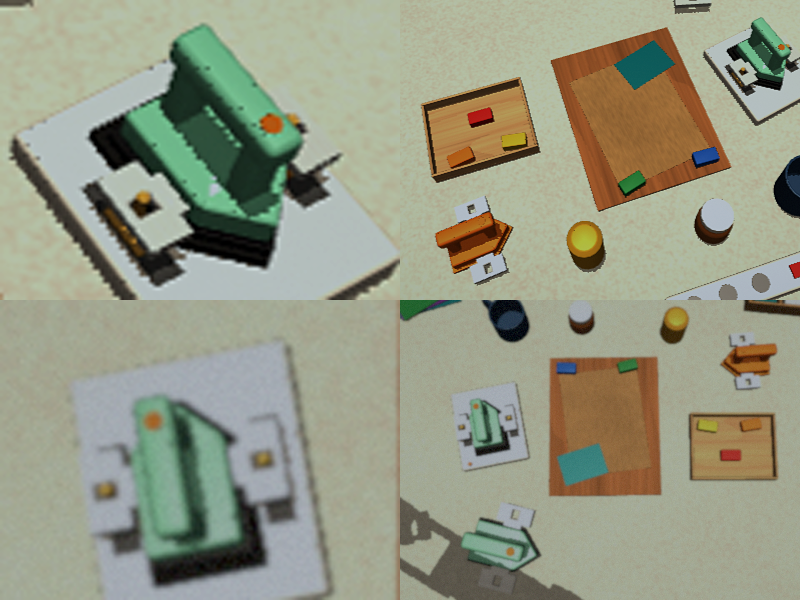

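The brass pegs stand through both ear holes. The red block is in the tray, and blue and green look unmoved. One last numeric check, then I'll hand in.

Run:
```python
from h import *
T=manip.camera_params('top');S=manip.camera_params('scene')
X,r=tri([(T,(175.9,206.3)),(S,(481.6,227.2))]);print('dot',X,r,'expect z~.122')
for n,f in(('before','pics/top0.png'),('after','pics/t8.png')):
    im=cv2.imread(f)[:,:,::-1]
    for c,lo,hi,bx in(('blue',(105,120,60),(125,255,255),(250,155,290,180)),('green',(45,150,50),(75,255,255),(310,150,350,180)),('red',(0,150,80),(7,255,255),(392,215,475,278))):
        try: print(n,c,plane(T,cv2.minAreaRect(blob(im,lo,hi,bx))[0],.023).round(4))
        except ValueError: print(n,c,'none')
if .117<X[2]<.126: manip.sign_off();print('handed in')
```

```text
dot [0.56032741 0.2603561  0.12228564] 0.0002871111751015944 expect z~.122
before blue [0.6749 0.0836 0.023 ]
before green [ 0.6823 -0.0545  0.023 ]
before red none
after blue [0.6749 0.0836 0.023 ]
after green [ 0.6821 -0.0532  0.023 ]
after red [ 0.4736 -0.2849  0.023 ]
the job is handed in; nothing more can be done
handed in
```

The red block is in the wax tray and the mint iron is parked on the rest over both pegs. The job is handed in, at about 16 s on the robot's clock; no verdict came back.

**What I did:** I put the red block in the free near half of the tray. I gripped the iron by its handle, lined its ear holes up with the pegs and lowered it slowly, watching the force. It met no resistance past the peg tips, and its weight came onto the pad at tool height 0.0927 m (expected 0.0932 m). Then I let go and backed the arm away.

**Last checks:**
- **Iron:** the dot on its handle is at z = 0.1223 m (expected about 0.122 m), so the sole is home on the pad. The pictures show both pegs through the ear holes and the nose pointing the same way as the pad.
- **Red block:** it lies in the tray at about (0.474, -0.285).
- **Blue and green blocks:** blue reads the same as at the start and green within 1.3 mm, about the measuring noise.

**Disagreements:**
- The wrist camera and the two fixed cameras differed by 1–1.5 mm in x. I compared the pegs and the iron in the same camera, and the fit needed no search.
- One early triangulation had left and right swapped; the large residuals showed it and I corrected it before moving.
- Another, of the red block's centre from two wrist views, gave a wrong height because part of the block was hidden. Comparing its visible corners in the two views confirmed the expected height.

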